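# Stand the short organ pipe in the rack

## Task

A short wooden organ pipe is lying on the bench. Stand it upright, stopper knob at the top, in the empty middle slot of the plywood rack, between the two taller pipes: lower it (do not drop it) until it rests on the slot's floor, with its foot wholly inside the length of the slot. Leave the two tall pipes standing in their slots and do not push the other things on the bench about.

Things in the scene. Friction and masses are not known exactly. Their poses are not given: they have to be found in the camera images.
- pipe: short pipe: light wooden bar 130 mm long, 52 wide, 34 deep, 0.16 kg, plus a dark round knob (18 mm across, 18 long) on its top end. Starts lying on its back, mouth up, 34 mm high, knob roughly towards +y. Axes: -x along the pipe to the knob end, y across its 52 mm width, +z out of the mouth face. Origin: middle of the 130 x 52 back face, 17 mm from the pipe's centre. It can stand by itself
- pipe_foot (a point): centre of the flat foot end (52 x 34 mm) of the short pipe; axes as pipe, so -x points up when the pipe stands the right way up
- pipe_top (a point): centre of the flat top end of the short pipe, where the knob begins; axes as pipe
- slot (a point): centre of the floor of the empty middle slot of the fixed plywood rack, 12 mm above the bench. x: along the slot (110 mm long, open ends); y: across it (40 mm wide, between cheeks 12 mm thick, 45 mm high above the floor); z up. The pipe's 34 mm depth goes across, its 52 mm along, mouth to either side. Rack 110 x 228 mm; two like slots 82 mm to either side along y
- tall_pipe_a: taller pipe of the same kind standing loose in the slot at +y of the rack: 52 x 34 mm, 182 mm tall plus an 18 mm knob; origin at the centre of its foot, z up, x along its 34 mm depth (across the slot), y along its 52 mm width
- tall_pipe_b: the same, in the slot at -y of the rack
- glue: glue bottle, 60 mm diameter, 170 mm tall, standing; origin at the centre of its underside
- jar: glass jar with steel lid, 72 mm diameter, 100 mm tall, standing; origin at the centre of its underside
- lid: green plastic jar lid lying open side up, 76 mm diameter, 16 mm high; origin at the centre of its underside
- driver: screwdriver lying on the bench, 180 mm long along its x
- mallet: small wooden mallet lying on the bench, 240 mm long along its x
There are look-alikes about, which are no part of the job. Leave any blue, pink or turquoise look-alike of the tall_pipe_a alone.

How it is judged:
By the outcome, as a careful person would: the job done as asked, in the order asked, and still so for the second after the job is handed in, with the robot touching nothing.
It also fails if it takes over 72 s, if anything falls off the work surface, if the arm or the gripper's body presses on something with over 40 N, if the wrist force passes 120 N, or if a joint passes its speed limit or range.

## Robot

A 7-joint arm with a two-finger parallel gripper is mounted at the origin on the work surface. World frame = base frame: x ahead of the robot, y to its left, z up, the work surface at z = 0. Lengths are in m, angles in rad, forces in N, time in s.
With the tool pointing down it reaches from about 0.4 to 0.85 m from the base axis. Payload 6.9 kg.
Tool frame: the origin (TCP) lies at the very end of the fingers, on their centre line; the grasp point (between the pads) lies 19 mm behind it (env.grasp_offset is the distance from the TCP to the grasp point, in m); z points along the fingers, y is the line along which they close (so a half turn about z gives the same grasp; the last joint's range is limited). The gripper opens to 85 mm and grips with 20 to 120 N. Pads are 22 mm wide; open, the fingers measure 114 mm over their backs; the gripper's body (76 mm by 85 mm) begins 54 mm behind the grasp point. The pads swing forward as they close: fully open they stand 13 mm farther back than shut.
Start: joints at [1.341, 0.507, -0.238, 1.5, 0.126, 1.149, -0.155], TCP at [0.206, -0.59, 0.231] pointing down, gripper open.
Joint ranges: [-3.08, 3.08], [-0.24, 2.05], [-1.43, 1.35], [0, 2.5], [-1.52, 4.66], [0.17, 1.96], [-2.89, 2.89]. Speed limits (rad/s): [2.39, 2.39, 3.14, 3.14, 3.14, 3.14, 3.14].

## Interface

Orientations are given as a rotation vector (axis times angle).
In Python, from rig import readout, cams, job_done, search_frame, outline_of, mark_of, env gives the robot as it stands.
- The arm moves only by the tool servo_tool, never from a script. Its argument "increments" is a list that holds one entry, the list of rows, each a list of 7 numbers: the shift along the tool's x, y, z each as a share of 20 mm, from -1 to 1, then the turn, a rotation vector about the tool's x, y, z each as a share of 360 degrees, from -1 to 1, then the finger opening in mm, from 0 to 85.4. A call has 1 to 5 rows; each row shifts and turns the commanded pose from where the row before left it, along the tool's axes as they then stand; what a row does not reach is not made up. A row lasts 1/8 s, in which the tool goes at most 62.5 mm and 10.7 degrees, less where a joint would pass 70% of its speed; a pose out of reach is approached as far as the arm can. A call with a number of a shift or a turn outside -1 to 1 is refused whole. A call with a gripper value outside its range is refused whole. The fingers move at their own pace and stop on an object; the grip force is fixed at half the most. Time passes only in rows, so rows that do not move let the fingers close. It gives the time, the measured TCP pose, the force, the opening and the grip force at its end, in the units of the state.
- readout.read_state(): the state, without advancing time (a new reading comes with each control period).
- cams.read_camera(name): name is "scene" or "top" or "wrist"; returns the picture (420x560x3 uint8, blue, green, red); there is no depth.
- cams.camera_params(name): a dict with "camera_matrix" (3x3 intrinsics, pixels), "rvec" (rotation vector, rad) and "tvec" (3), from world to camera coordinates, as OpenCV has them. Camera axes: x right, y down, z forward; pixel columns grow to the right and rows downward; lengths in m; the calibration is good to about 2 mm. A picture is of the moment at which its call begins: read the wrist's pose just before it. camera_params takes no time and is no camera call; for the wrist camera it gives the pose at the moment of the call.
- job_done(): hands the job in; it is judged then, once.
Trained networks look in the newest picture that a camera, given by its name, has taken for a name from the list of things; names that differ only in an ending like _2 or _b are one class to them, and where a whole thing is asked for, a point or a joint stands for the part that bears it (a point fixed in the world has none). Each returns a list of dicts, best first, with "score" (0 to 1); they miss things now and then, are a little off and sometimes report something else, mostly with a low value. They report only what shows in the picture. A call takes as long as a camera call. They do not tell look-alikes from the thing itself.
- search_frame(target, camera): "location" ([x, y, z] in m, in the coordinates of the camera as it stood for that picture, good to about 4 mm: the middle of the surface that is visible of it).
- outline_of(target, camera): "mask" (420x560 bool, what is visible of it).
- mark_of(target, camera): "location" ([x, y, z] in m, in the coordinates of the camera as it stood for that picture, good to about 4 mm: a listed point, or the origin of a listed thing).
The state is a dict: "t": time; "joints": joint angles; "qd": joint speeds; "tau": joint torques, N m; "position": TCP position; "ee_rot": TCP orientation; "contact_force": force on the tool from outside, world axes, zero at the start; "moment": the same for the moment, N m; "gripper_width": opening from 0.0 (shut) to 1.0 (fully open); "finger_force": force on a finger pad.
Only numpy, scipy, OpenCV 4.12 (cv2) and the standard library are available. Lean on these libraries where they do the work, as an engineer would, in place of code of your own. Each camera call takes 0.05 s, during which the arm holds its last target. There are 200 camera calls.

## Working session

There is one attempt and no reset: what is moved stays moved. The work goes in short steps, Python scripts to look and compute and a tool call to move; the robot and the scene stay as the last step left them, time stands still between calls to the robot, and variables do not carry over. Pictures are saved under pics/ and viewed, at most 10 in all, crops included, and the job is handed in when it is done.

Besides the shell and the picture viewer there is one more tool, called after ">>>" as name(argument=value, ...), one argument or row to a line, values as JSON. servo_tool: Moves the arm, as the interface text tells. Its arguments: {"type":"object","properties":{"increments":{"type":"array","items":{"type":"array","items":{"type":"array","items":{"type":"number"}}}}},"required":["increments"]}

```bash
mkdir -p pics; ls; cat > h.py <<'E'
import numpy as np,cv2
from scipy.spatial.transform import Rotation as R
from rig import readout,cams,job_done,search_frame,outline_of,mark_of,env
def toW(c,p):
    k=cams.camera_params(c);Rm=R.from_rotvec(np.ravel(k['rvec'])).as_matrix()
    return Rm.T@(np.ravel(p)-np.ravel(k['tvec']))
def pix(c,P):
    k=cams.camera_params(c)
    return cv2.projectPoints(np.float64(P).reshape(-1,3),np.float64(k['rvec']),np.float64(k['tvec']),np.float64(k['camera_matrix']),None)[0].reshape(-1,2)
def ray(c,uv,z):
    k=cams.camera_params(c);Rm=R.from_rotvec(np.ravel(k['rvec'])).as_matrix()
    C=-Rm.T@np.ravel(k['tvec']);uv=np.float64(uv).reshape(-1,2)
    d=(Rm.T@np.linalg.inv(k['camera_matrix'])@np.c_[uv,np.ones(len(uv))].T).T
    return C+d*((z-C[2])/d[:,2])[:,None]
E
python3 - <<'E'
from h import *
np.set_printoptions(precision=3,suppress=True)
for c in ('top','scene'):
    im=cams.read_camera(c);cv2.imwrite(f'pics/{c}0.png',im)
    for n in ('pipe_foot','pipe_top','pipe','slot','tall_pipe_a','glue','jar'):
        for r in mark_of(n,c)[:4]: print(c,n,round(r['score'],2),toW(c,r['location']),pix(c,toW(c,r['location']))[0].round())
s=readout.read_state();print(s['t'],s['position'],R.from_rotvec(s['ee_rot']).as_matrix())
E
```

```text
pics
top pipe_foot 0.79 [0.559 0.172 0.019] [230. 219.]
top pipe_top 0.72 [0.539 0.3   0.017] [193. 224.]
top pipe_top 0.56 [ 0.545  0.234 -0.   ] [213. 224.]
top pipe 0.94 [0.547 0.238 0.001] [212. 223.]
top slot 0.82 [ 0.514 -0.277  0.014] [358. 236.]
top slot 0.57 [0.546 0.235 0.002] [212. 223.]
top slot 0.16 [0.558 0.171 0.017] [230. 219.]
top tall_pipe_a 0.8 [ 0.502 -0.357  0.011] [381. 240.]
top tall_pipe_a 0.7 [ 0.63  -0.247  0.004] [349. 203.]
top tall_pipe_a 0.7 [ 0.38  -0.226  0.   ] [343. 274.]
top tall_pipe_a 0.64 [0.549 0.55  0.001] [124. 220.]
top glue 0.95 [ 0.78   0.199 -0.002] [226. 161.]
top glue 0.5 [ 0.515 -0.271  0.018] [357. 235.]
top jar 0.74 [ 0.768 -0.186 -0.002] [331. 167.]
scene pipe_foot 0.53 [ 0.501 -0.358  0.011] [245. 151.]
scene pipe_top 0.73 [0.539 0.303 0.015] [347. 256.]
scene pipe 0.77 [ 0.552  0.233 -0.001] [329. 247.]
scene pipe 0.73 [0.551 0.548 0.   ] [401. 314.]
scene slot 0.59 [ 0.504 -0.276  0.012] [255. 162.]
scene tall_pipe_a 0.96 [ 0.64  -0.151 -0.001] [245. 194.]
scene tall_pipe_a 0.78 [ 0.631 -0.249 -0.002] [233. 180.]
scene tall_pipe_a 0.77 [ 0.377 -0.229 -0.001] [286. 158.]
scene tall_pipe_a 0.74 [ 0.515 -0.098 -0.002] [279. 189.]
scene glue 0.74 [ 0.779  0.194 -0.003] [268. 273.]
scene jar 0.64 [ 0.77  -0.182  0.002] [211. 203.]
scene jar 0.39 [ 0.493 -0.551  0.001] [222. 131.]
0.8 [ 0.206 -0.59   0.231] [[ 0.944  0.33   0.   ]
 [ 0.33  -0.944 -0.   ]
 [ 0.     0.    -1.   ]]
```

```bash
python3 - <<'E'
import cv2,numpy as np
for c in('top','scene'):
    im=cv2.imread(f'pics/{c}0.png')
    cv2.imwrite(f'pics/{c}1.png',cv2.resize(im,(784,588),interpolation=cv2.INTER_CUBIC))
E
```

```text
(no output)
```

View pics/top1.png

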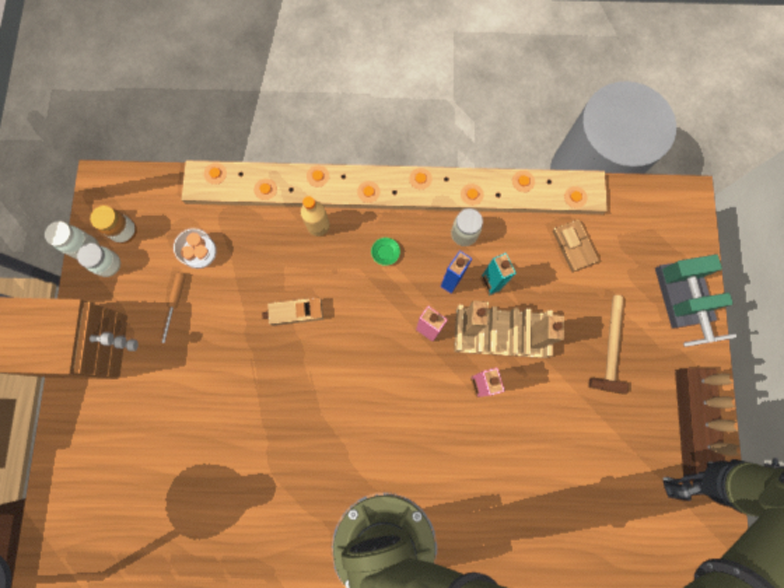

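View pics/scene1.png

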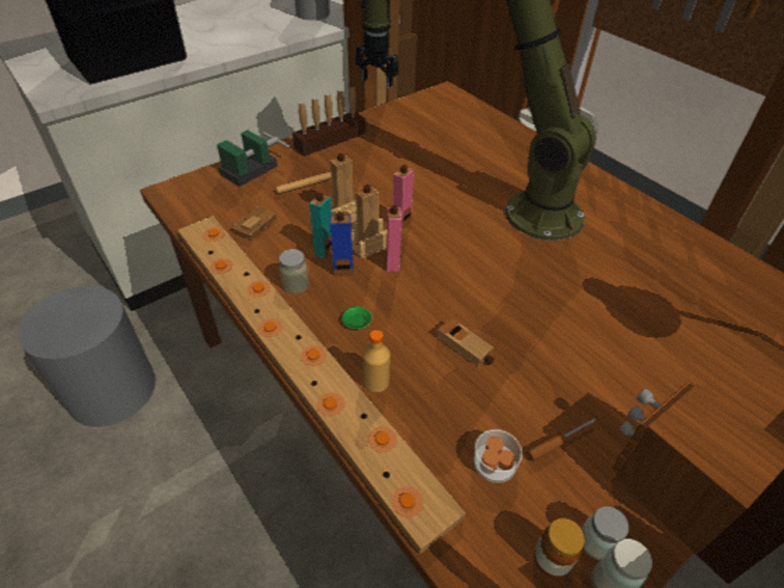

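The short pipe is the plain wooden bar at viewed-top (292,311), with its dark knob at the left (+y). The rack with two tall wooden pipes is at about (510,330). The pink pipes at (431,322) and (488,382), the blue one at (457,270) and the turquoise one at (498,272) are look-alikes to leave alone.

Plan: grip the pipe near its knob with the tool tilted 45°, stand it on the bench, regrasp it from above, then lower it into the slot. First I lift and turn.

>>> servo_tool(
  increments=[
    [[0,0,-1,0,0,-0.0275,85],[0,0,-1,0,0,-0.0275,85],[0,0,-1,0,0,-0.0275,85],[0,0,-1,0,0,-0.0275,85],[0,0,-1,0,0,-0.0275,85]],
  ],
)

```text
t: 1.42
position: [0.2059, -0.59, 0.332]
ee_rot: [2.588, 1.781, -0.0]
contact_force: [0.3, 0.0, 0.4]
gripper_width: 0.996
finger_force: 0.0
```

>>> servo_tool(
  increments=[
    [[0,0.5,0,0,0,-0.0275,85],[0.5,0.5,0,0,0,-0.0275,85],[1,0.5,0,0,0,-0.0275,85],[1,0.6,0,0,0,0,85],[1,0.6,0,0,0,0,85]],
  ],
)

```text
t: 2.05
position: [0.2556, -0.5224, 0.3312]
ee_rot: [-2.052, -2.379, -0.0]
contact_force: [0.3, -0.3, -0.1]
gripper_width: 0.999
finger_force: 0.0
```

>>> servo_tool(
  increments=[
    [[1,0.6,0,0,0,0,85],[1,0.6,0,0,0,0,85],[1,0.6,0,0,0,0,85],[1,0.6,0,0,0,0,85],[1,0.6,0,0,0,0,85]],
  ],
)

```text
t: 2.68
position: [0.3007, -0.4139, 0.3313]
ee_rot: [2.052, 2.379, -0.0]
contact_force: [-1.1, -0.5, -0.0]
gripper_width: 0.995
finger_force: 0.0
```

>>> servo_tool(
  increments=[
    [[1,0.6,0,0,0,0,85],[1,0.6,0,0,0,0,85],[1,0.6,0,0,0,0,85],[1,0.6,0,0,0,0,85],[1,0.6,0,0,0,0,85]],
  ],
)

```text
t: 3.3
position: [0.3452, -0.3061, 0.3313]
ee_rot: [2.052, 2.379, -0.0]
contact_force: [0.1, -0.2, 0.1]
gripper_width: 0.994
finger_force: 0.0
```

>>> servo_tool(
  increments=[
    [[1,0.6,0,0,0,0,85],[1,0.6,0,0,0,0,85],[1,0.6,0,0,0,0,85],[1,0.6,0,0,0,0,85],[1,0.6,0,0,0,0,85]],
  ],
)

```text
t: 3.92
position: [0.3897, -0.1984, 0.3313]
ee_rot: [2.052, 2.379, -0.0]
contact_force: [-0.4, 0.2, 0.5]
gripper_width: 0.995
finger_force: 0.0
```

>>> servo_tool(
  increments=[
    [[1,0.6,0,0,0,0,85],[1,0.6,0,0,0,0,85],[1,0.6,0,0,0,0,85],[1,0.6,0,0,0,0,85],[1,0.6,0,0,0,0,85]],
  ],
)

```text
t: 4.55
position: [0.4342, -0.0907, 0.3313]
ee_rot: [2.052, 2.379, -0.0]
contact_force: [-0.3, -1.5, -1.5]
gripper_width: 0.997
finger_force: 0.0
```

>>> servo_tool(
  increments=[
    [[1,0.6,0,0,0,0,85],[1,0.6,0,0,0,0,85],[1,0.6,0,0,0,0,85],[1,0.6,0,0,0,0,85],[1,0.6,0,0,0,0,85]],
  ],
)

```text
t: 5.18
position: [0.4787, 0.0169, 0.3313]
ee_rot: [2.052, 2.379, -0.0]
contact_force: [-0.6, 0.2, -0.5]
gripper_width: 0.994
finger_force: 0.0
```

>>> servo_tool(
  increments=[
    [[1,0.7,0,0,0,0,85],[1,0.7,0,0,0,0,85],[1,0.7,0,0,0,0,85],[1,0.7,0,0,0,0,85],[1,0.7,0,0,0,0,85]],
  ],
)

```text
t: 5.8
position: [0.5333, 0.1261, 0.3313]
ee_rot: [2.052, 2.379, -0.0]
contact_force: [-0.3, -0.1, 0.3]
gripper_width: 0.991
finger_force: 0.0
```

```bash
python3 - <<'E'
from h import *
np.set_printoptions(precision=4,suppress=True)
s=readout.read_state();print(s['t'],s['position'],s['joints'])
im=cams.read_camera('wrist')
for n in ('pipe_foot','pipe_top','pipe'):
    for r in mark_of(n,'wrist')[:2]: print(n,round(r['score'],2),toW('wrist',r['location']),pix('wrist',toW('wrist',r['location']))[0].round())
m=outline_of('pipe','wrist')
for r in m[:2]:
    mm=r['mask'].astype(np.uint8); c=max(cv2.findContours(mm,0,1)[0],key=cv2.contourArea)
    print(r['score'],mm.sum(),cv2.minAreaRect(c)); P=ray('wrist',c.reshape(-1,2),0.034)
    print(cv2.minAreaRect(np.float32(P[:,:2]*1000)))
cv2.imwrite('pics/w1.png',im)
E
```

```text
5.8 [0.5333 0.1261 0.3313] [ 0.2948  0.4062 -0.8764  1.5203  0.3155  1.3632 -0.4596]
pipe_foot 0.68 [0.5572 0.1762 0.0202] [314. 120.]
pipe 0.77 [0.5475 0.237  0.002 ] [314.  62.]
0.87 5782 ((314.6047058105469, 60.30671691894531), (49.13753128051758, 122.27857208251953), 1.8778774738311768)
((546.2906494140625, 232.4376678466797), (53.87790298461914, 123.78470611572266), 8.550619125366211)
```

View pics/w1.png

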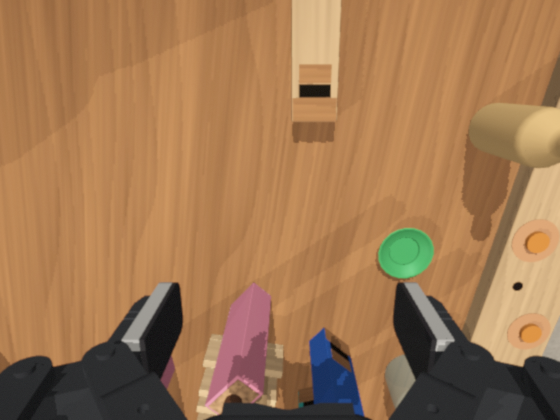

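The picture shows the short pipe at columns 292–340, with its mouth near (315,90) and its foot end at about row 120. It lies parallel to the tool's x, and its knob is out of view at the top, so it is the right bar. Next I check where the camera sits on the tool.

```bash
python3 - <<'E'
from h import *
np.set_printoptions(precision=4,suppress=True)
s=readout.read_state();T=R.from_rotvec(s['ee_rot']).as_matrix()
C=toW('wrist',[0,0,0]);print('cam in tool',T.T@(C-s['position']), 'viewdir',T.T@(toW('wrist',[0,0,1])-C))
for q in [(.557,.174),(.5475,.237),(.538,.303)]:
    print(T.T@(np.r_[q,.034]-s['position']))
# edge lines of the top face
P=ray('wrist',[(292,5),(293,95),(340,5),(338,95),(293,98),(337,98)],0.034);print(P)
print(env.grasp_offset)
E
```

```text
cam in tool [ 0.0823 -0.0002 -0.143 ] viewdir [-0.319  -0.0004  0.9477]
[0.0456 0.0313 0.2971]
[0.1093 0.0311 0.2971]
[0.176  0.0314 0.297 ]
[[0.5132 0.2853 0.034 ]
 [0.5279 0.1961 0.034 ]
 [0.5631 0.2927 0.034 ]
 [0.5782 0.2036 0.034 ]
 [0.5284 0.1929 0.034 ]
 [0.5777 0.2002 0.034 ]]
0.0187
```

>>> servo_tool(
  increments=[
    [[1,0.2,1,0,0,0,85],[1,0.2,1,0,0,0,85],[1,0.2,1,0,0,0,85],[1,0.2,1,0,0,0,85],[1,0.2,1,0,0,-0.002,85]],
  ],
)

```text
t: 6.68
position: [0.5385, 0.2258, 0.2308]
ee_rot: [2.038, 2.389, -0.001]
contact_force: [0.1, -0.2, 0.3]
gripper_width: 0.996
finger_force: 0.0
```

>>> servo_tool(
  increments=[
    [[1,0.2,1,0,0,0,85],[1,0.2,1,0,0,0,85],[0,0.1,0,0,-0.0278,0,85],[0,0,0,0,-0.0278,0,85],[0,0,0,0,-0.0278,0,85]],
  ],
)

```text
t: 7.3
position: [0.5426, 0.2667, 0.1927]
ee_rot: [1.752, 2.052, -0.472]
contact_force: [1.2, -0.1, -1.5]
gripper_width: 0.995
finger_force: 0.0
```

```bash
python3 - <<'E'
from h import *
np.set_printoptions(precision=4,suppress=True)
s=readout.read_state();T=R.from_rotvec(s['ee_rot']).as_matrix();p=s['position'];print(p,T,s['joints'])
im=cams.read_camera('wrist');cv2.imwrite('pics/w2.png',im)
for n in ('pipe_foot','pipe_top','pipe'):
    for r in mark_of(n,'wrist')[:2]: w=toW('wrist',r['location']);print(n,round(r['score'],2),w,T.T@(w-p))
E
```

```text
[0.5426 0.2667 0.1927] [[-0.1343  0.9876  0.0816]
 [ 0.8526  0.1571 -0.4984]
 [-0.505   0.0026 -0.8631]] [-0.4344  0.7102 -0.5854  1.4555  0.7205  1.5425 -1.0179]
pipe_foot 0.57 [0.5543 0.177  0.0159] [ 0.0112 -0.003   0.1982]
pipe_foot 0.31 [ 0.5433  0.2413 -0.0001] [ 0.0756 -0.0038  0.1791]
pipe_top 0.95 [0.5321 0.3075 0.0187] [ 0.124  -0.0044  0.129 ]
pipe 0.78 [ 0.5442  0.2382 -0.0024] [ 0.0739 -0.0034  0.1827]
```

View pics/w2.png

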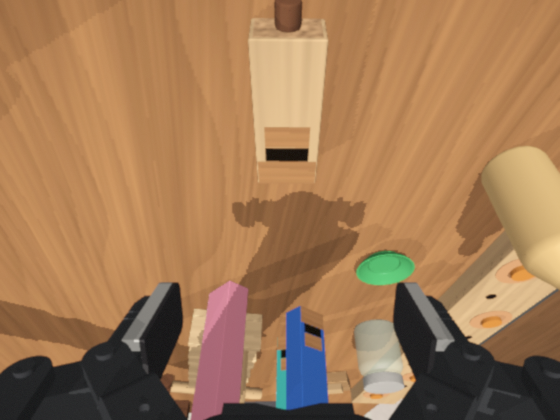

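The pipe shows at (287,100), with the knob at (288,12), the mouth at (287,155) and the pipe centred between the fingers. I descend.

>>> servo_tool(
  increments=[
    [[0.47,-0.03,0.8,0,0,0,85],[0.47,-0.03,0.8,0,0,0,85],[0.47,-0.03,0.8,0,0,0,85],[0.47,-0.03,0.8,0,0,0,85],[0.47,-0.03,0.8,0,0,0,85]],
  ],
)

```text
t: 8.12
position: [0.5388, 0.2677, 0.097]
ee_rot: [1.753, 2.059, -0.471]
contact_force: [-0.0, -0.1, -0.0]
gripper_width: 0.995
finger_force: 0.0
```

>>> servo_tool(
  increments=[
    [[0.47,0,0.8,0,0,0,85],[0.47,0,0.8,0,0,0,85],[0.47,0,0.8,0,0,0,85],[0.47,0,0.8,0,0,0,85],[0.35,0,0.6,0,0,0,85]],
  ],
)

```text
t: 8.75
position: [0.5386, 0.2683, 0.009]
ee_rot: [1.753, 2.059, -0.471]
contact_force: [1.0, 0.0, -0.1]
gripper_width: 0.996
finger_force: 0.0
```

>>> servo_tool(
  increments=[
    [[0,0,0,0,0,0,40],[0,0,0,0,0,0,40],[0,0,0,0,0,0,40],[0,0,0,0,0,0,40],[0,0,0,0,0,0,40]],
  ],
)

```text
t: 9.38
position: [0.5391, 0.2691, 0.0112]
ee_rot: [1.754, 2.059, -0.468]
contact_force: [0.2, 2.4, 5.1]
gripper_width: 0.6
finger_force: 63.7
```

>>> servo_tool(
  increments=[
    [[-0.5,0,-0.86,0,0,0,40],[-0.5,0,-0.86,0,0,0,40],[-0.5,0,-0.86,0,0,0,40],[-0.5,0,-0.86,0,0,0,40],[-0.5,0,-0.86,0,0,0,40]],
  ],
)

```text
t: 10.0
position: [0.5389, 0.2681, 0.1115]
ee_rot: [1.754, 2.058, -0.47]
contact_force: [0.6, 0.5, -2.2]
gripper_width: 0.597
finger_force: 62.8
```

>>> servo_tool(
  increments=[
    [[-0.5,0,-0.86,0,0.0278,0,40],[-0.34,0,-0.94,0,0.0278,0,40],[0,0,0,0,0.0278,0,40],[0,0,0,0,0.0278,0,40],[0,0,0,0,0,0,40]],
  ],
)

```text
t: 10.62
position: [0.5414, 0.2607, 0.1491]
ee_rot: [-1.961, -2.278, -0.167]
contact_force: [-0.2, -0.9, -2.5]
gripper_width: 0.601
finger_force: 63.2
```

>>> servo_tool(
  increments=[
    [[0,0,0,0,0.0278,0,40],[0,0,0,0,0.0278,0,40],[0,0,0,0,0.0278,0,40],[0,0,0,0,0.0278,0,40],[0,0,0,0,0.0278,0,40]],
  ],
)

```text
t: 11.25
position: [0.5393, 0.2679, 0.1498]
ee_rot: [-1.43, -1.682, -0.83]
contact_force: [-0.6, 0.2, -3.1]
gripper_width: 0.599
finger_force: 63.3
```

```bash
python3 - <<'E'
from h import *
np.set_printoptions(precision=4,suppress=True)
s=readout.read_state();T=R.from_rotvec(s['ee_rot']).as_matrix();p=s['position'];print(p,T,s['joints'])
im=cams.read_camera('scene');cv2.imwrite('pics/s2.png',cv2.resize(im[100:340,180:500],(800,600)))
for c in('scene','top'):
  if c=='top':cams.read_camera(c)
  for n in ('pipe_foot','pipe_top'):
    for r in mark_of(n,c)[:2]: w=toW(c,r['location']);print(c,n,round(r['score'],2),w)
E
```

```text
[0.5393 0.2679 0.1498] [[-0.0807  0.9871 -0.1383]
 [ 0.4907  0.1602  0.8565]
 [ 0.8676  0.0013 -0.4973]] [ 0.7005  1.1912 -1.3524  1.8477  0.1493  0.6534 -0.1893]
scene pipe_foot 0.79 [0.541  0.2593 0.0549]
scene pipe_top 0.61 [0.5389 0.2638 0.1804]
top pipe_foot 0.86 [0.541  0.257  0.0501]
top pipe_top 0.52 [0.5411 0.2601 0.1769]
```

View pics/s2.png

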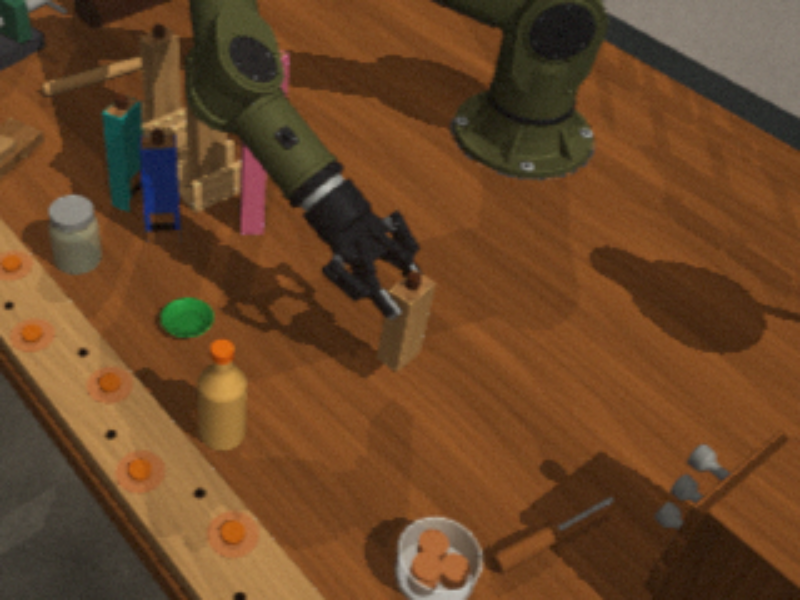

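The scene shows the pipe hanging upright in the gripper, with its knob at (413,282) and its foot at (400,358) in the crop. Joint 3 is close to its limit, so I go down with care.

>>> servo_tool(
  increments=[
    [[-0.43,0,0.25,0,0,0,40],[-0.43,0,0.25,0,0,0,40],[-0.43,0,0.25,0,0,0,40]],
  ],
)

```text
t: 11.92
position: [0.5387, 0.2684, 0.1195]
ee_rot: [-1.433, -1.686, -0.827]
contact_force: [0.7, 0.2, -1.9]
gripper_width: 0.598
finger_force: 63.3
```

```bash
python3 - <<'E'
from h import *
np.set_printoptions(precision=4,suppress=True)
s=readout.read_state();T=R.from_rotvec(s['ee_rot']).as_matrix();p=s['position'];print(p,T,s['joints'])
E
```

```text
[0.5387 0.2684 0.1195] [[-0.0812  0.9871 -0.1378]
 [ 0.4949  0.16    0.8541]
 [ 0.8651  0.0011 -0.5015]] [ 0.6895  1.2257 -1.3187  1.8597  0.1757  0.6213 -0.1712]
```

>>> servo_tool(
  increments=[
    [[-0.35,0,0.2,0,0,0,40],[-0.22,0,0.13,0,0,0,40],[-0.09,0,0.05,0,0,0,40],[-0.09,0,0.05,0,0,0,40],[-0.09,0,0.05,0,0,0,40]],
  ],
)

```text
t: 12.55
position: [0.5389, 0.2682, 0.1007]
ee_rot: [-1.433, -1.682, -0.829]
contact_force: [0.4, -0.2, -1.7]
gripper_width: 0.599
finger_force: 63.3
```

>>> servo_tool(
  increments=[
    [[-0.07,0,0.04,0,0,0,40],[-0.07,0,0.04,0,0,0,40],[-0.07,0,0.04,0,0,0,40]],
  ],
)

```text
t: 12.92
position: [0.5389, 0.2692, 0.0992]
ee_rot: [-1.43, -1.68, -0.831]
contact_force: [-3.0, -9.9, 21.0]
gripper_width: 0.594
finger_force: 65.0
```

>>> servo_tool(
  increments=[
    [[0.08,0,-0.05,0,0,0,40],[0.03,0,-0.02,0,0,0,40]],
  ],
)

```text
t: 13.18
position: [0.539, 0.2685, 0.0993]
ee_rot: [-1.432, -1.682, -0.83]
contact_force: [0.6, 0.9, 1.8]
gripper_width: 0.6
finger_force: 63.5
```

>>> servo_tool(
  increments=[
    [[0,0,0,0,0,0,56],[0,0,0,0,0,0,70],[0,0,0,0,0,0,85],[0,0,0,0,0,0,85]],
  ],
)

```text
t: 13.68
position: [0.5388, 0.2681, 0.0982]
ee_rot: [-1.433, -1.682, -0.828]
contact_force: [-0.5, -0.4, 1.0]
gripper_width: 0.999
finger_force: 0.0
```

>>> servo_tool(
  increments=[
    [[0,0,-0.5,0,0,0,85],[0,0,-1,0,0,0,85],[0,0,-1,0,0,0,85],[0,0,-1,0,0,0,85],[0,0,-1,0,0,0,85]],
  ],
)

```text
t: 14.3
position: [0.5516, 0.1899, 0.1439]
ee_rot: [-1.433, -1.682, -0.829]
contact_force: [0.5, 0.9, 0.1]
gripper_width: 0.996
finger_force: 0.0
```

```bash
python3 - <<'E'
from h import *
np.set_printoptions(precision=4,suppress=True)
s=readout.read_state();T=R.from_rotvec(s['ee_rot']).as_matrix();p=s['position'];print(p,T,s['joints'])
for c in('scene','top','wrist'):
  im=cams.read_camera(c);cv2.imwrite(f'pics/{c}3.png',im)
  for n in ('pipe_foot','pipe_top'):
    for r in mark_of(n,c)[:2]: w=toW(c,r['location']);print(c,n,round(r['score'],2),w)
E
```

```text
[0.5516 0.1899 0.1439] [[-0.0794  0.9873 -0.1372]
 [ 0.493   0.1586  0.8555]
 [ 0.8664  0.0003 -0.4993]] [ 0.8104  1.2139 -1.3495  1.788   0.1471  0.8015 -0.1143]
scene pipe_top 0.67 [0.5407 0.2633 0.1314]
top pipe_foot 0.7 [0.541  0.2626 0.0022]
top pipe_top 0.52 [0.5431 0.2633 0.1308]
top pipe_top 0.26 [ 0.5502  0.5509 -0.0005]
wrist pipe_foot 0.91 [0.5423 0.2647 0.0012]
wrist pipe_top 0.57 [0.5411 0.2617 0.1353]
```

View pics/wrist3.png

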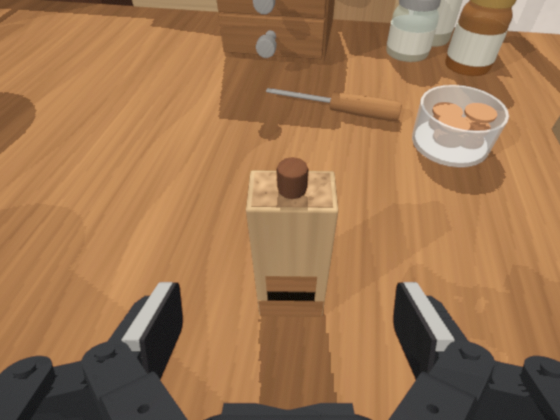

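The wrist view shows the pipe standing on the bench by itself, knob at (292,177), mouth at (291,290), facing the gripper. Next I rise and turn the tool vertical for a grasp from above.

>>> servo_tool(
  increments=[
    [[0.87,0,-0.5,0,0,0,85],[0.87,0,-0.5,0,0,0,85],[0.87,0,-0.5,0,0,0,85],[0.87,0,-0.5,0,0,0,85],[0.87,0,-0.5,0,0,0,85]],
  ],
)

```text
t: 15.38
position: [0.5512, 0.1912, 0.2453]
ee_rot: [-1.433, -1.683, -0.828]
contact_force: [-1.0, 0.3, 0.3]
gripper_width: 0.997
finger_force: 0.0
```

>>> servo_tool(
  increments=[
    [[0.87,0,-0.5,0,-0.0278,0,85],[0,0,0,0,-0.0278,0,85],[0,0,0,0,-0.0278,0,85],[0,0,0,0,-0.0278,0,85],[0,0,0,0,-0.0278,0,85]],
  ],
)

```text
t: 16.0
position: [0.5512, 0.1913, 0.266]
ee_rot: [-1.953, -2.291, -0.169]
contact_force: [0.3, 0.0, -1.9]
gripper_width: 0.997
finger_force: 0.0
```

>>> servo_tool(
  increments=[
    [[0,0,0,0,-0.0278,0,85],[0,0,0,0,0,0,85]],
  ],
)

```text
t: 16.25
position: [0.5486, 0.1978, 0.2663]
ee_rot: [2.023, 2.401, 0.004]
contact_force: [0.5, 0.2, -0.4]
gripper_width: 0.997
finger_force: 0.0
```

```bash
cat > look.py <<'E'
from h import *
np.set_printoptions(precision=4,suppress=True)
s=readout.read_state();T=R.from_rotvec(s['ee_rot']).as_matrix();p=s['position'];print(s['t'],p,T,s['joints'])
for c in('top','wrist'):
  cams.read_camera(c)
  for n in ('pipe_foot','pipe_top'):
    for r in mark_of(n,c)[:1]: w=toW(c,r['location']);print(c,n,round(r['score'],2),w,T.T@(w-p))
E
python3 look.py
```

```text
16.25 [0.5486 0.1978 0.2663] [[-0.1695  0.9855  0.003 ]
 [ 0.9855  0.1695  0.0009]
 [ 0.0004  0.0031 -1.    ]] [ 0.1815  0.5334 -0.9452  1.5546  0.446   1.2804 -0.6557]
top pipe_foot 0.51 [0.5408 0.2631 0.0003] [0.0655 0.0026 0.2661]
top pipe_top 0.51 [0.5447 0.2647 0.1295] [0.0665 0.0072 0.1368]
wrist pipe_top 0.73 [0.5385 0.2605 0.1304] [0.0635 0.0003 0.1359]
```

>>> servo_tool(
  increments=[
    [[1,0.1,0,0,0,0,85],[1,0,0,0,0,0,85],[1,0,0.5,0,0,0,85],[0.28,0,1,0,0,0,85],[0,0,1,0,0,0,85]],
  ],
)

```text
t: 17.18
position: [0.5432, 0.2555, 0.2128]
ee_rot: [-2.038, -2.389, -0.0]
contact_force: [0.3, 0.3, -0.1]
gripper_width: 0.998
finger_force: 0.0
```

```bash
python3 look.py
```

```text
17.175 [0.5432 0.2555 0.2128] [[-0.1573  0.9876 -0.0009]
 [ 0.9876  0.1573  0.0009]
 [ 0.001  -0.0007 -1.    ]] [ 0.0531  0.6023 -0.9068  1.5916  0.4987  1.1957 -0.7971]
wrist pipe_foot 0.92 [0.5425 0.2634 0.0059] [0.0077 0.0007 0.2069]
wrist pipe_top 0.64 [0.5417 0.2649 0.1366] [0.0094 0.0001 0.0763]
```

>>> servo_tool(
  increments=[
    [[0.38,0,0,0,0,0,85],[0,0,1,0,0,0,85],[0,0,1,0,0,0,85],[0,0,1,0,0,0,85],[0,0,1,0,0,0,85]],
  ],
)

```text
t: 18.1
position: [0.5417, 0.2647, 0.1337]
ee_rot: [2.037, 2.392, 0.002]
contact_force: [0.1, -0.2, -0.3]
gripper_width: 0.996
finger_force: 0.0
```

>>> servo_tool(
  increments=[
    [[0,0,1,0,0,0,85],[0,0,0.8,0,0,0,85],[0,0,0,0,0,0,85]],
  ],
)

```text
t: 18.48
position: [0.541, 0.2635, 0.0965]
ee_rot: [-2.036, -2.391, 0.003]
contact_force: [-0.6, -0.9, -0.4]
gripper_width: 0.996
finger_force: 0.0
```

>>> servo_tool(
  increments=[
    [[0,0,0.35,0,0,0,85],[0,0,0,0,0,0,85],[0,0,0,0,0,0,40],[0,0,0,0,0,0,40],[0,0,0,0,0,0,40]],
  ],
)

```text
t: 19.1
position: [0.5418, 0.2641, 0.0913]
ee_rot: [2.037, 2.392, 0.002]
contact_force: [-0.5, 0.1, 3.7]
gripper_width: 0.602
finger_force: 63.4
```

>>> servo_tool(
  increments=[
    [[0,0,0,0,0,0,40],[0,0,-0.4,0,0,0,40],[0,0,-0.8,0,0,0,40],[0,0,-1,0,0,0,40],[0,0,-1,0,0,0,40]],
  ],
)

```text
t: 19.73
position: [0.5417, 0.264, 0.1566]
ee_rot: [2.037, 2.392, 0.001]
contact_force: [0.3, 0.6, -1.4]
gripper_width: 0.6
finger_force: 62.8
```

>>> servo_tool(
  increments=[
    [[0,0,-1,0,0,0,40],[0,0,-1,0,0,0,40],[0,0,-1,0,0,0,40],[0,0,-1,0,0,0,40],[0,0,-1,0,0,0,40]],
  ],
)

```text
t: 20.35
position: [0.5413, 0.264, 0.2568]
ee_rot: [2.036, 2.392, 0.002]
contact_force: [-0.3, 0.6, -2.0]
gripper_width: 0.603
finger_force: 62.8
```

>>> servo_tool(
  increments=[
    [[0,0,-1,0,0,0,40],[0,0,-1,0,0,0,40],[0,0,-1,0,0,0,40],[0,0,-1,0,0,0,40],[0,0,-1,0,0,0,40]],
  ],
)

```text
t: 20.98
position: [0.541, 0.2639, 0.3568]
ee_rot: [2.036, 2.392, 0.002]
contact_force: [0.2, -0.0, -2.9]
gripper_width: 0.6
finger_force: 62.8
```

```bash
cat > look2.py <<'E'
from h import *
np.set_printoptions(precision=4,suppress=True)
s=readout.read_state();T=R.from_rotvec(s['ee_rot']).as_matrix();p=s['position'];print(s['t'],p,T,s['joints'])
for c in('top','scene'):
  im=cams.read_camera(c);cv2.imwrite(f'pics/{c}4.png',im)
  for n in ('pipe_foot','pipe_top','slot','tall_pipe_a'):
    for r in mark_of(n,c)[:5]: w=toW(c,r['location']);print(c,n,round(r['score'],2),w)
E
python3 look2.py
```

```text
20.975 [0.541  0.2639 0.3568] [[-0.1599  0.9871  0.0007]
 [ 0.9871  0.1599  0.0007]
 [ 0.0006  0.0008 -1.    ]] [ 0.0391  0.5114 -0.9489  1.3249  0.4101  1.5054 -0.7111]
top slot 0.89 [ 0.5139 -0.2743  0.0137]
top tall_pipe_a 0.86 [ 0.5001 -0.3561  0.0115]
top tall_pipe_a 0.76 [ 0.5222 -0.1977  0.0119]
top tall_pipe_a 0.76 [ 0.6364 -0.152   0.0006]
top tall_pipe_a 0.73 [ 0.6325 -0.2483  0.0018]
top tall_pipe_a 0.67 [ 0.5113 -0.0975 -0.0005]
scene pipe_foot 0.82 [0.542  0.2559 0.2662]
scene pipe_foot 0.31 [0.542  0.264  0.3933]
scene pipe_top 0.86 [0.541  0.2617 0.3931]
scene slot 0.77 [ 0.5022 -0.2736  0.0106]
scene tall_pipe_a 0.97 [ 0.6336 -0.2519 -0.0028]
scene tall_pipe_a 0.94 [ 0.5244 -0.1969  0.0099]
scene tall_pipe_a 0.75 [ 0.6392 -0.1533 -0.0041]
scene tall_pipe_a 0.73 [ 0.5087 -0.098  -0.0042]
scene tall_pipe_a 0.73 [ 0.379  -0.2286 -0.0012]
```

The regrasp holds at 51 mm and the pipe hangs upright. I carry it past the rack to look at the slot with the wrist camera.

>>> servo_tool(
  increments=[
    [[-1,-0.2,0,0,0,0,40],[-1,-0.2,0,0,0,0,40],[-1,-0.2,0,0,0,0,40],[-1,-0.2,0,0,0,0,40],[-1,-0.2,0,0,0,0,40]],
  ],
)

```text
t: 22.1
position: [0.5376, 0.1612, 0.3544]
ee_rot: [-2.037, -2.392, 0.001]
contact_force: [0.9, -0.5, -2.1]
gripper_width: 0.602
finger_force: 62.9
```

>>> servo_tool(
  increments=[
    [[-1,-0.2,0,0,0,0,40],[-1,-0.2,0,0,0,0,40],[-1,-0.2,0,0,0,0,40],[-1,-0.2,0,0,0,0,40],[-1,-0.2,0,0,0,0,40]],
  ],
)

```text
t: 22.72
position: [0.5337, 0.0593, 0.3544]
ee_rot: [-2.037, -2.392, 0.0]
contact_force: [0.9, 0.4, -2.0]
gripper_width: 0.602
finger_force: 62.9
```

>>> servo_tool(
  increments=[
    [[-1,-0.2,0,0,0,0,40],[-1,-0.2,0,0,0,0,40],[-1,-0.2,0,0,0,0,40],[-1,-0.2,0,0,0,0,40],[-1,-0.2,0,0,0,0,40]],
  ],
)

```text
t: 23.35
position: [0.5299, -0.0425, 0.3544]
ee_rot: [-2.037, -2.392, 0.0]
contact_force: [0.3, 0.6, -2.6]
gripper_width: 0.602
finger_force: 62.9
```

>>> servo_tool(
  increments=[
    [[-1,-0.2,0,0,0,0,40],[-1,-0.2,0,0,0,0,40],[-1,-0.2,0,0,0,0,40],[-1,-0.2,0,0,0,0,40],[-1,-0.2,0,0,0,0,40]],
  ],
)

```text
t: 23.98
position: [0.5262, -0.1452, 0.3547]
ee_rot: [-2.037, -2.392, -0.0]
contact_force: [-0.3, -0.5, -1.9]
gripper_width: 0.605
finger_force: 62.9
```

>>> servo_tool(
  increments=[
    [[-1,-0.2,0,0,0,0.01,40],[-1,-0.2,0,0,0,0.01,40],[-1,-0.2,0,0,0,0.01,40],[-1,-0.2,0,0,0,0,40],[-1,-0.2,0,0,0,0,40]],
  ],
)

```text
t: 24.6
position: [0.5106, -0.2456, 0.3547]
ee_rot: [2.252, 2.19, -0.0]
contact_force: [-0.2, 0.4, -3.0]
gripper_width: 0.605
finger_force: 62.7
```

>>> servo_tool(
  increments=[
    [[-1,-0.2,0,0,0,0,40],[-1,-0.2,0,0,0,0,40],[-1,-0.2,0,0,0,0,40],[-1,-0.2,0,0,0,0,40],[0,0,0,0,0,0,40]],
  ],
)

```text
t: 25.22
position: [0.4919, -0.3262, 0.3541]
ee_rot: [-2.256, -2.185, 0.001]
contact_force: [1.0, 0.8, -2.9]
gripper_width: 0.605
finger_force: 62.8
```

```bash
python3 - <<'E'
from h import *
np.set_printoptions(precision=4,suppress=True)
s=readout.read_state();T=R.from_rotvec(s['ee_rot']).as_matrix();p=s['position'];print(s['t'],p,T,s['joints'])
im=cams.read_camera('wrist');cv2.imwrite('pics/w5.png',im);cv2.imwrite('pics/w5b.png',cv2.resize(im,(800,600),interpolation=cv2.INTER_CUBIC))
for n in ('slot','tall_pipe_a'):
    for r in mark_of(n,'wrist')[:4]: w=toW('wrist',r['location']);print(n,round(r['score'],2),w,pix('wrist',w)[0])
E
```

```text
25.225 [ 0.4919 -0.3262  0.3541] [[ 0.032   0.9995 -0.0007]
 [ 0.9995 -0.032   0.0001]
 [ 0.0001 -0.0007 -1.    ]] [ 1.0683  0.478  -0.895   1.3619  0.3689  1.4741  0.1624]
slot 0.96 [ 0.5098 -0.2772  0.0134] [300.238  115.1441]
tall_pipe_a 0.88 [ 0.5021 -0.3569  0.0122] [295.2837 177.0752]
tall_pipe_a 0.88 [ 0.3813 -0.2212  0.0018] [196.1182  71.6145]
tall_pipe_a 0.78 [ 0.5227 -0.1898  0.0121] [309.6265  39.7168]
tall_pipe_a 0.6 [ 0.6396 -0.2473 -0.0016] [401.1976  87.5805]
```

View pics/w5b.png

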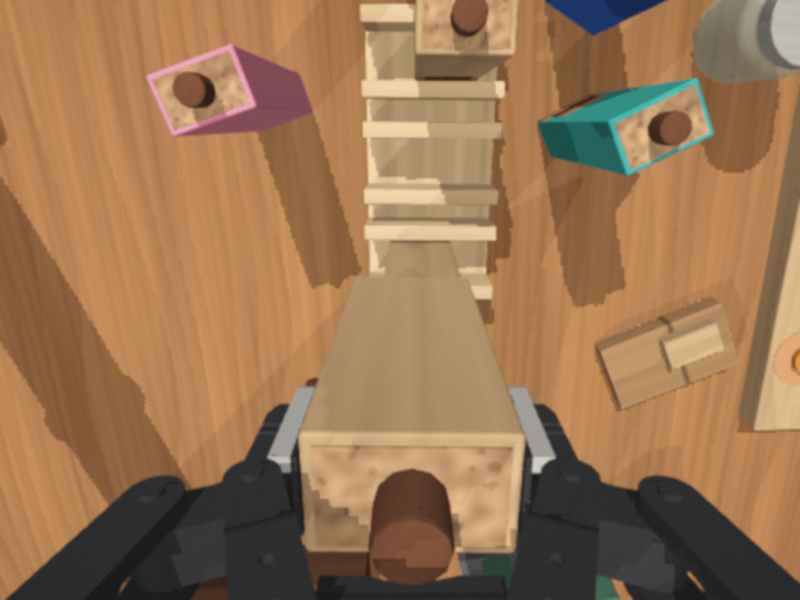

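The wrist view shows the rack at enlarged (430,150), with the empty middle slot between the cheeks at rows about 130 and 194. One tall pipe is at (465,20). The other is hidden behind the held pipe. I measure the cheek edges precisely.

```bash
python3 - <<'E'
from h import *
np.set_printoptions(precision=4,suppress=True)
im=cv2.cvtColor(cv2.imread('pics/w5.png'),6).astype(float)
g=cv2.GaussianBlur(im,(0,0),0.8)
for a,b in ((264,278),(290,304),(318,332),(332,344)):
    pr=np.gradient(g[:,a:b].mean(1)[50:170])
    pk=[(i+50,round(pr[i],1)) for i in range(1,119) if abs(pr[i])>5 and abs(pr[i])>=abs(pr[i-1]) and abs(pr[i])>abs(pr[i+1])]
    print((a+b)/2,pk)
# left/right ends of the cheek tops
for r in ((87,95),(133,139),(59,66),(159,165)):
    pr=np.gradient(g[r[0]:r[1]].mean(0)); print(r,[(i,round(pr[i],1)) for i in range(245,365) if abs(pr[i])>9 and abs(pr[i])>=abs(pr[i-1]) and abs(pr[i])>abs(pr[i+1])])
for y in range(60,170,10): pass
s=readout.read_state()
# world prediction grid: rows of x=0.51 at z=.057 for y
for y in (-.32,-.30,-.28,-.26,-.24): print(y,pix('wrist',[[.46,y,.057],[.51,y,.057],[.56,y,.057]]).ravel())
E
```

```text
271.0 [(55, np.float64(20.1)), (67, np.float64(-25.8)), (70, np.float64(6.0)), (85, np.float64(21.6)), (96, np.float64(-17.2)), (123, np.float64(15.5)), (128, np.float64(-8.6)), (132, np.float64(14.4)), (142, np.float64(-20.1)), (151, np.float64(-8.5)), (155, np.float64(17.3)), (157, np.float64(16.5)), (167, np.float64(-19.1))]
297.0 [(53, np.float64(-8.4)), (56, np.float64(34.2)), (67, np.float64(-17.0)), (70, np.float64(9.8)), (85, np.float64(15.7)), (96, np.float64(-16.3)), (124, np.float64(16.6)), (128, np.float64(-10.7)), (132, np.float64(14.8)), (142, np.float64(-17.9)), (151, np.float64(-9.4)), (155, np.float64(17.3)), (157, np.float64(12.8)), (168, np.float64(-27.2))]
325.0 [(53, np.float64(-14.2)), (56, np.float64(36.9)), (67, np.float64(-13.1)), (70, np.float64(10.7)), (86, np.float64(6.6)), (128, np.float64(-11.5)), (132, np.float64(11.9)), (152, np.float64(-11.7)), (157, np.float64(24.5)), (168, np.float64(-16.8))]
338.0 [(56, np.float64(11.2)), (68, np.float64(-14.3)), (70, np.float64(7.6)), (86, np.float64(7.9)), (97, np.float64(-5.5)), (129, np.float64(-8.9)), (132, np.float64(11.9)), (152, np.float64(-8.0)), (158, np.float64(28.0)), (168, np.float64(-23.3))]
(87, 95) [(253, np.float64(23.4)), (299, np.float64(-14.8)), (350, np.float64(-9.6))]
(133, 139) [(254, np.float64(24.1)), (310, np.float64(-13.1)), (348, np.float64(-15.6)), (354, np.float64(11.3))]
(59, 66) [(253, np.float64(23.0)), (292, np.float64(-14.3)), (346, np.float64(14.8)), (353, np.float64(-35.6))]
(159, 165) [(255, np.float64(22.6)), (347, np.float64(-35.3)), (357, np.float64(10.8))]
-0.32 [259.9923 156.5064 301.9825 155.3589 344.0556 154.2092]
-0.3 [259.1228 139.5709 301.7241 138.3897 344.4109 137.2062]
-0.28 [258.2276 122.1349 301.4581 120.9186 344.7766 119.6997]
-0.26 [257.3055 104.1759 301.1841 102.9228 345.1534 101.667 ]
-0.24 [256.3554  85.6701 300.9018  84.3784 345.5416  83.0841]
```

>>> servo_tool(
  increments=[
    [[0.53,0.16,0,0,0,0.0017,40],[0.53,0.16,0,0,0,0,40],[0.53,0.16,0,0,0,0,40],[0.53,0.16,0,0,0,0,40],[0.53,0.17,0,0,0,0,40]],
  ],
)

```text
t: 26.0
position: [0.5112, -0.2706, 0.3547]
ee_rot: [2.264, 2.178, 0.0]
contact_force: [0.5, 0.4, -1.9]
gripper_width: 0.602
finger_force: 62.7
```

```bash
python3 - <<'E'
from h import *
np.set_printoptions(precision=4,suppress=True)
s=readout.read_state();T=R.from_rotvec(s['ee_rot']).as_matrix();p=s['position'];print(s['t'],p,T)
# pipe offset in hand from w5 (same tool-camera geometry): pixel rows of pipe edges
f=lambda q:pix('wrist',p+T@np.array(q))[0]
for o in(0,.003): print(o,'foot far edge',f([.017+o,-.026,.0913]),f([.017+o,.026,.0913]),'top far',f([.017+o,-.026,-.0387]),f([.017+o,.026,-.0387]),'top near',f([-.017+o,-.026,-.0387]))
im=cv2.cvtColor(cv2.imread('pics/w5.png'),6).astype(float)
g=cv2.GaussianBlur(im,(0,0),0.8)
pr=np.gradient(g[:,285:310].mean(1));print([(i,round(pr[i],1)) for i in range(150,410) if abs(pr[i])>4 and abs(pr[i])>=abs(pr[i-1]) and abs(pr[i])>abs(pr[i+1])])
for r in (180,200,220):
  q=np.gradient(g[r-2:r+3].mean(0));print(r,[(i,round(q[i],1)) for i in range(230,370) if abs(q[i])>4 and abs(q[i])>=abs(q[i-1]) and abs(q[i])>abs(q[i+1])])
E
```

```text
26.0 [ 0.5112 -0.2706  0.3547] [[ 0.039   0.9992  0.0001]
 [ 0.9992 -0.039  -0.0001]
 [-0.0001  0.0001 -1.    ]]
0 foot far edge [248.2107 190.6301] [327.9461 190.6245] top far [207.5413 299.1953] [369.3507 299.2044] top near [214.2096 383.7552]
0.003 foot far edge [248.0541 186.1746] [328.105  186.1685] top far [206.8944 290.9923] [370.0084 290.9999] top near [213.6661 376.8636]
[(151, np.float64(-9.4)), (155, np.float64(17.3)), (157, np.float64(12.9)), (168, np.float64(-27.0)), (302, np.float64(11.7)), (311, np.float64(-8.3)), (314, np.float64(5.9)), (329, np.float64(-17.2)), (335, np.float64(-4.8)), (365, np.float64(4.0)), (397, np.float64(-8.6)), (406, np.float64(-6.2))]
180 [(250, np.float64(11.6)), (258, np.float64(25.8)), (264, np.float64(-17.3)), (319, np.float64(4.1)), (340, np.float64(-15.4)), (347, np.float64(5.3)), (356, np.float64(6.7))]
200 [(231, np.float64(-6.9)), (233, np.float64(-6.1)), (238, np.float64(7.9)), (329, np.float64(13.2)), (344, np.float64(-16.0))]
220 [(232, np.float64(-5.0)), (336, np.float64(-14.5)), (346, np.float64(11.9))]
```

>>> servo_tool(
  increments=[
    [[-0.06,-0.05,0.8,0,0,0,40],[0,0,1,0,0,0,40],[0,0,1,0,0,0,40],[0,0,1,0,0,0,40],[0,0,1,0,0,0,40]],
  ],
)

```text
t: 26.62
position: [0.5099, -0.2723, 0.258]
ee_rot: [2.265, 2.177, 0.0]
contact_force: [0.4, 0.8, -3.0]
gripper_width: 0.599
finger_force: 62.9
```

>>> servo_tool(
  increments=[
    [[0,0,1,0,0,0,40],[0,0,1,0,0,0,40],[0,0,1,0,0,0,40],[0,0,0.8,0,0,0,40],[0,0,0.3,0,0,0,40]],
  ],
)

```text
t: 27.25
position: [0.5095, -0.2725, 0.1758]
ee_rot: [-2.264, -2.177, 0.001]
contact_force: [0.5, 0.2, -2.4]
gripper_width: 0.606
finger_force: 62.9
```

```bash
python3 - <<'E'
from h import *
np.set_printoptions(precision=4,suppress=True)
s=readout.read_state();T=R.from_rotvec(s['ee_rot']).as_matrix();p=s['position'];print(s['t'],p,T,s['joints'])
im=cams.read_camera('wrist');cv2.imwrite('pics/w6.png',im);c=im[90:290,150:417];cv2.imwrite('pics/w6b.png',cv2.resize(c,None,fx=3,fy=3,interpolation=cv2.INTER_CUBIC))
print('cheek inner edges pred', [pix('wrist',[[.47,y,.057],[.51,y,.057],[.55,y,.057]]).round(1).tolist() for y in(-.2527,-.2547)])
print('foot far', [pix('wrist',p+T@np.array([.017+o,0,.0913]))[0] for o in (-.003,0)])
E
```

```text
27.25 [ 0.5095 -0.2725  0.1758] [[ 0.0392  0.9992 -0.0011]
 [ 0.9992 -0.0392  0.0005]
 [ 0.0005 -0.0011 -1.    ]] [ 0.962   0.5861 -0.8342  1.7036  0.4849  1.0728 -0.0674]
cheek inner edges pred [[[232.4, 178.9], [287.8, 176.8], [343.5, 174.7]], [[232.6, 181.6], [287.9, 179.5], [343.5, 177.4]]]
foot far [array([288.1011, 195.1529]), array([288.1023, 190.7293])]
```

View pics/w6b.png

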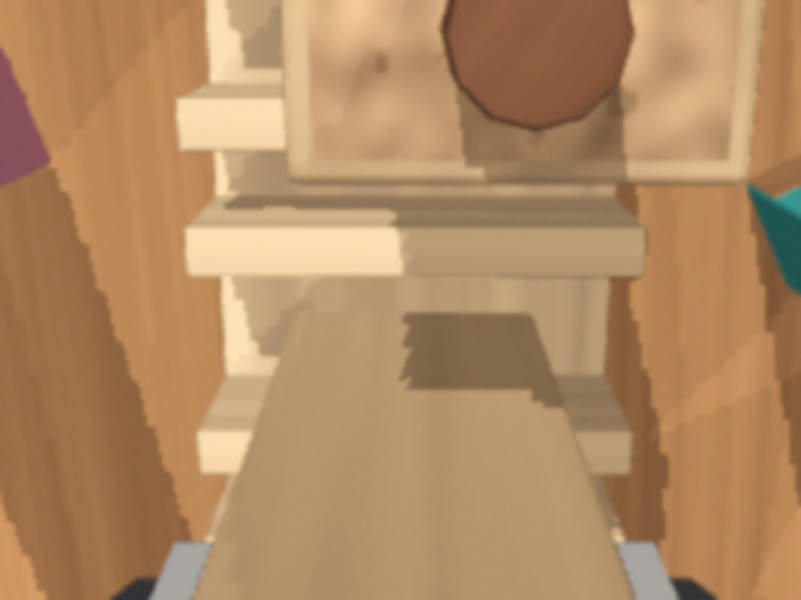

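The crop shows the foot's far edge at row 313 and the slot's inner cheek edges at rows 275 and 430 (all level, so the yaw is right). Lengthwise the pipe is centred. It needs about 1.5 mm towards −x of the tool, so I make that shift and come nearer.

>>> servo_tool(
  increments=[
    [[-0.07,0,0.3,0,0,0,40],[0,0,0.5,0,0,0,40],[0,0,0.3,0,0,0,40],[0,0,0,0,0,0,40]],
  ],
)

```text
t: 27.8
position: [0.5095, -0.274, 0.1541]
ee_rot: [-2.264, -2.177, 0.0]
contact_force: [0.1, 0.2, -2.4]
gripper_width: 0.602
finger_force: 62.9
```

```bash
cat > edge.py <<'E'
from h import *
np.set_printoptions(precision=4,suppress=True)
s=readout.read_state();T=R.from_rotvec(s['ee_rot']).as_matrix();p=s['position'];print(s['t'],p,T)
im=cams.read_camera('wrist');cv2.imwrite('pics/w7.png',im)
g=cv2.GaussianBlur(cv2.cvtColor(im,6).astype(float),(0,0),0.7)
for a,b in((218,228),(255,275),(290,310),(345,355)):
    pr=np.gradient(g[:,a:b].mean(1));print((a,b),[(i,round(pr[i],1)) for i in range(140,290) if abs(pr[i])>3 and abs(pr[i])>=abs(pr[i-1]) and abs(pr[i])>abs(pr[i+1])])
f=lambda x,z:pix('wrist',p+T@np.array([x,0,p[2]-z]))[0][1]
print('row of far cheek x=.020,.017',f(.020,.057),f(.017,.057),'near -.020,-.023',f(-.02,.057),f(-.023,.057),'foot .017,.014',f(.017,p[2]-.0913),f(.014,p[2]-.0913))
E
python3 edge.py; python3 -c "
import cv2;c=cv2.imread('pics/w7.png')[90:290,150:417];cv2.imwrite('pics/w7b.png',cv2.resize(c,None,fx=3,fy=3,interpolation=2))"
```

```text
27.8 [ 0.5095 -0.274   0.1541] [[ 0.0393  0.9992 -0.0008]
 [ 0.9992 -0.0393  0.0005]
 [ 0.0004 -0.0008 -1.    ]]
(218, 228) [(141, np.float64(-13.9)), (158, np.float64(-17.2)), (162, np.float64(15.0)), (170, np.float64(15.6)), (186, np.float64(-9.8)), (194, np.float64(3.9)), (221, np.float64(-9.3)), (237, np.float64(-3.1)), (242, np.float64(15.9)), (258, np.float64(-17.2))]
(255, 275) [(149, np.float64(4.7)), (156, np.float64(-16.4)), (163, np.float64(20.9)), (170, np.float64(14.4)), (187, np.float64(-17.4))]
(290, 310) [(150, np.float64(3.2)), (156, np.float64(-16.4)), (170, np.float64(11.7)), (188, np.float64(3.1)), (194, np.float64(-17.0)), (234, np.float64(16.4))]
(345, 355) [(140, np.float64(-3.6)), (156, np.float64(-5.3)), (159, np.float64(6.0)), (170, np.float64(11.5)), (186, np.float64(-3.0)), (221, np.float64(-9.1)), (243, np.float64(10.5)), (258, np.float64(-4.7))]
row of far cheek x=.020,.017 183.7249483632616 188.08436684685765 near -.020,-.023 239.2154951192022 243.15882590894577 foot .017,.014 190.42611000700904 194.84084856444207
```

View pics/w7b.png

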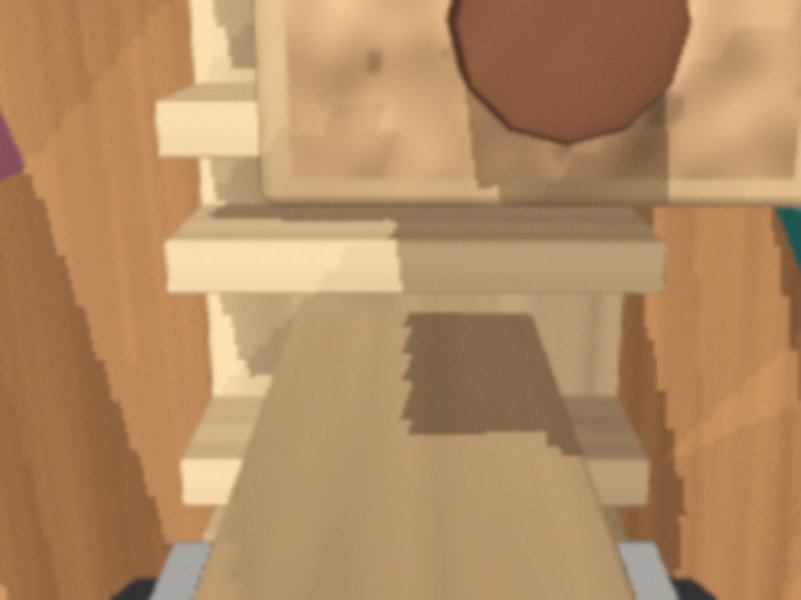

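The foot is centred both ways: its far edge is 3 mm inside the far cheek, and the middle columns match at 415. I lower it.

>>> servo_tool(
  increments=[
    [[0,0,0.3,0,0,0,40],[0,0,0.3,0,0,0,40],[0,0,0.3,0,0,0,40]],
  ],
)

```text
t: 28.22
position: [0.5097, -0.2741, 0.1362]
ee_rot: [-2.265, -2.177, 0.0]
contact_force: [-0.1, -0.3, -1.5]
gripper_width: 0.599
finger_force: 62.9
```

>>> servo_tool(
  increments=[
    [[0,0,0.4,0,0,0,40],[0,0,0.4,0,0,0,40],[0,0,0.2,0,0,0,40]],
  ],
)

```text
t: 28.6
position: [0.5094, -0.274, 0.1159]
ee_rot: [-2.264, -2.177, 0.0]
contact_force: [-0.0, -0.1, -2.6]
gripper_width: 0.599
finger_force: 62.9
```

Foot is inside the cheeks with no contact force. About 12.5 mm remains.

>>> servo_tool(
  increments=[
    [[0,0,0.25,0,0,0,40],[0,0,0.15,0,0,0,40],[0,0,0.1,0,0,0,40],[0,0,0,0,0,0,40]],
  ],
)

```text
t: 29.1
position: [0.5097, -0.2741, 0.1066]
ee_rot: [-2.265, -2.177, 0.0]
contact_force: [-0.8, -0.1, -2.4]
gripper_width: 0.601
finger_force: 62.9
```

>>> servo_tool(
  increments=[
    [[0,0,0.06,0,0,0,40],[0,0,0.05,0,0,0,40]],
  ],
)

```text
t: 29.35
position: [0.5098, -0.2741, 0.1045]
ee_rot: [2.265, 2.177, 0.0]
contact_force: [0.3, 0.3, -2.8]
gripper_width: 0.595
finger_force: 62.9
```

>>> servo_tool(
  increments=[
    [[0,0,0.05,0,0,0,40],[0,0,0.05,0,0,0,40]],
  ],
)

```text
t: 29.6
position: [0.5098, -0.2741, 0.1033]
ee_rot: [2.264, 2.177, -0.001]
contact_force: [-5.1, 0.8, 13.3]
gripper_width: 0.6
finger_force: 64.5
```

It rests on the floor (13 N) at exactly the expected height. I release and withdraw upwards.

>>> servo_tool(
  increments=[
    [[0,0,-0.03,0,0,0,40],[0,0,0,0,0,0,60],[0,0,0,0,0,0,75],[0,0,0,0,0,0,80],[0,0,0,0,0,0,80]],
  ],
)

```text
t: 30.22
position: [0.5098, -0.2741, 0.1031]
ee_rot: [-2.265, -2.177, -0.0]
contact_force: [0.3, -1.0, 0.2]
gripper_width: 0.934
finger_force: 0.0
```

>>> servo_tool(
  increments=[
    [[0,0,-0.3,0,0,0,80],[0,0,-0.6,0,0,0,80],[0,0,-1,0,0,0,80],[0,0,-1,0,0,0,80],[0,0,-1,0,0,0,80]],
  ],
)

```text
t: 30.85
position: [0.5099, -0.274, 0.1827]
ee_rot: [2.264, 2.177, 0.001]
contact_force: [-0.1, -0.6, -0.4]
gripper_width: 0.933
finger_force: 0.0
```

>>> servo_tool(
  increments=[
    [[0,0,-1,0,0,0,80],[0,0,-1,0,0,0,80],[0,0,-1,0,0,0,80],[0,0,-1,0,0,0,80],[0,0,-1,0,0,0,80]],
  ],
)

```text
t: 31.48
position: [0.5098, -0.2738, 0.2828]
ee_rot: [2.264, 2.177, 0.001]
contact_force: [0.1, -0.2, -0.1]
gripper_width: 0.939
finger_force: 0.0
```

>>> servo_tool(
  increments=[
    [[-1,0,0,0,0,0,80],[-1,0,0,0,0,0,80],[-1,0,0,0,0,0,80],[-1,0,0,0,0,0,80],[0,0,0,0,0,0,80]],
  ],
)

```text
t: 32.1
position: [0.5059, -0.3564, 0.28]
ee_rot: [-2.267, -2.173, 0.0]
contact_force: [0.2, -0.1, -0.7]
gripper_width: 0.937
finger_force: 0.0
```

```bash
python3 look2.py; python3 - <<'E'
from h import *
im=cams.read_camera('wrist');sc=cams.read_camera('scene')[90:250,170:350]
a=cv2.resize(im,(400,300));b=cv2.resize(sc,(400,356));o=np.zeros((356,800,3),np.uint8);o[:300,:400]=a;o[:,400:]=b
cv2.imwrite('pics/end.png',o)
for n in ('pipe_foot','pipe_top'):
    for r in mark_of(n,'scene')[:2]: print(n,r['score'],toW('scene',r['location']))
E
```

```text
32.1 [ 0.5059 -0.3564  0.28  ] [[ 0.0427  0.9991 -0.0011]
 [ 0.9991 -0.0427  0.0007]
 [ 0.0007 -0.0011 -1.    ]] [ 1.0639  0.5634 -0.8624  1.4293  0.4288  1.3453  0.1399]
top pipe_foot 0.54 [ 0.5082 -0.2744  0.0162]
top pipe_top 0.79 [ 0.5095 -0.2742  0.1429]
top pipe_top 0.71 [ 0.5095 -0.2762  0.0133]
top slot 0.9 [ 0.5142 -0.2708  0.018 ]
top tall_pipe_a 0.87 [ 0.6361 -0.1512 -0.0002]
top tall_pipe_a 0.81 [ 0.4982 -0.356   0.0119]
top tall_pipe_a 0.73 [ 0.5218 -0.1949  0.0104]
top tall_pipe_a 0.65 [ 0.379  -0.2269  0.0014]
top tall_pipe_a 0.64 [ 0.5084 -0.096   0.0002]
scene pipe_top 0.52 [ 0.5095 -0.2731  0.1397]
scene slot 0.6 [ 0.5063 -0.2752  0.0101]
scene slot 0.53 [ 0.4989 -0.3589  0.0089]
scene tall_pipe_a 0.97 [ 0.5114 -0.0977 -0.0028]
scene tall_pipe_a 0.88 [ 0.5019 -0.3592  0.0083]
scene tall_pipe_a 0.88 [ 0.6338 -0.2515  0.0007]
scene tall_pipe_a 0.83 [ 0.3788 -0.2288  0.0033]
scene tall_pipe_a 0.81 [ 0.5269 -0.1967  0.01  ]
pipe_top 0.73 [ 0.50753866 -0.27369476  0.13952886]
```

View pics/end.png

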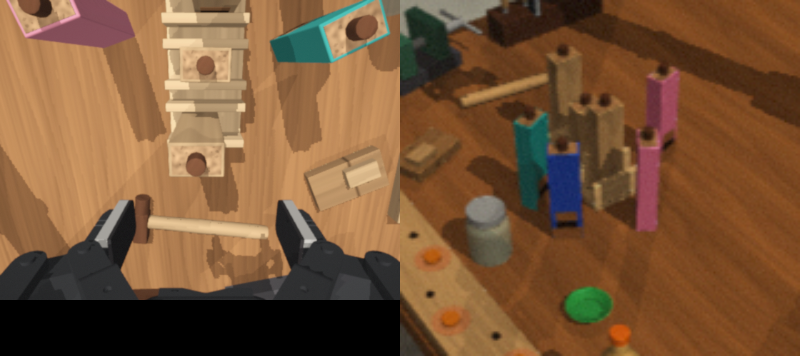

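The picture shows the short pipe upright in the middle slot (wrist view (205,65), knob up). The tall pipes stand on either side of it, nothing else has moved, and the gripper is clear.

```bash
python3 -c "
from rig import job_done;print(job_done())"
```

```text
the job is handed in; nothing more can be done
None
```

The short pipe stands knob-up on the floor of the middle slot, both tall pipes are still in their slots, nothing else looks disturbed, and the job is handed in at about 32 s of the 72 s allowed.

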